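# Weigh a crate of filters on the spring scale

### The arm

A 6-joint arm with a two-finger parallel gripper is mounted at the origin on a cart in front of the work surface, level with it; the furniture and walls round the work are solid. World frame = base frame: x ahead of the robot, y to its left, z up, the work surface at z = 0. Lengths are in mm, angles in rad, forces in N, time in s.
With the tool pointing down it reaches from about 350 to 775 mm from the base axis. Payload 7.3 kg.
Tool frame: the origin (TCP) lies midway between the tips of the shut fingers; the grasp point (between the pads) lies 19 mm behind it; z points along the fingers, y is the line along which they close (so a half turn about z gives the same grasp; the last joint's range is limited). The gripper opens to 92 mm and grips with 3 to 60 N. Pads are 19 mm wide; open, the fingers measure 130 mm over their backs; the gripper's body (75 mm by 190 mm) begins 47 mm behind the grasp point.
Start: joints at [-1.441, 0.342, 1.524, -0, 1.275, -0.146], TCP at [142.988, -505.172, 226.741] pointing down, gripper open.
Joint ranges: [-2.53, 2.53], [-0.77, 2.02], [0.04, 2.7], [-1, 4.14], [0.28, 2.66], [-3.11, 3.11]. Speed limits (rad/s): [2.57, 2.57, 3.14, 3.14, 3.14, 3.14].

### API

Orientations are given as [roll, pitch, yaw] about the fixed x, y, z axes, in that order (R = Rz(yaw) Ry(pitch) Rx(roll)).
In Python, from plant import bot gives the robot as it stands.
- The arm moves only by the tool jog_arm, never from a script. Its arguments are lists of equal length, an entry for each row: "dp": the shift along the tool's x, y, z in m, a list of three; "twist": the turn about the tool's z in degrees. A call has 1 to 10 rows; each row shifts and turns the commanded pose from where the row before left it, along the tool's axes as they then stand; what a row does not reach is not made up. A row lasts 1/8 s, in which the tool goes at most 62.5 mm and 10.7 degrees, less where a joint would pass 70% of its speed; a pose out of reach is approached as far as the arm can. A call is refused whole if a number of a shift passes 0.0625 or a number of a turn 10.7, either way. A call with a gripper value outside its range is refused whole. "jaw" is the finger opening in m, from 0 to 0.0918, set as the call begins (left out, the last holds). The fingers move at their own pace and stop on an object; the grip force is fixed at half the most. Time passes only in rows, so rows that do not move let the fingers close. It gives the time, the measured TCP pose, the force, the opening and the grip force at its end, in the units of the state.
- bot.get_obs(): the state, without advancing time (a new reading comes with each control period).
- bot.capture(name): name is "side" or "top"; returns the picture (480x640x3 uint8, blue, green, red); there is no depth.
- bot.camera_params(name): a dict with "fx", "fy", "cx", "cy" (pixels), "k1" (the pictures are not rectified: a ray, as slopes to the right and down, at radius r is drawn at 1 + k1 r^2 times it, then the intrinsics apply), "R" (3x3) and "t" (3): a world point X has camera coordinates R X + t. Camera axes: x right, y down, z forward; pixel columns grow to the right and rows downward; lengths in mm; the calibration is good to about 2 mm. A picture is of the moment at which its call begins. camera_params takes no time and is no camera call.
- bot.close_job(): hands the job in; it is judged then, once.
Trained networks look in the newest picture that a camera, given by its name, has taken for a name from the list of things; names that differ only in an ending like _2 or _b are one class to them, and where a whole thing is asked for, a point or a joint stands for the part that bears it (a point fixed in the world has none). Each returns a list of dicts, best first, with "confidence" (0 to 1); they miss things now and then, are a little off and sometimes report something else, mostly with a low value. They report only what shows in the picture. A call takes as long as a camera call. They do not tell look-alikes from the thing itself.
- bot.find_in(camera, label): "bbox" ([centre column, centre row, width, height] in pixels, round what is visible of it).
- bot.masks_of(camera, label): "pixels" (480x640 bool, what is visible of it) and "bbox" ([centre column, centre row, width, height] in pixels, round what is visible of it).
The state is a dict: "time": time; "joint_positions": joint angles; "dq": joint speeds; "tau": joint torques, N m; "tool_pos": TCP position; "tcp_rot": TCP orientation; "contact_force": force on the tool from outside, world axes, zero at the start; "moment": the same for the moment, N m; "grip_width": finger opening in mm; "finger_force": force on a finger pad.
Only numpy, scipy, OpenCV 4.12 (cv2) and the standard library are available. Lean on these libraries where they do the work, as an engineer would, in place of code of your own. Each camera call takes 0.05 s, during which the arm holds its last target. There are 200 camera calls.

### The job

Stand all the white oil filters upright in the metal carrying crate while it is on the bench, each in a cell of its own and lowered gently to the floor. Then carry the crate by its bar to the spring scale, lay the bar, coming over the tips from the front, in both prongs of the hook and let the spring take the weight slowly, without a bounce, until the crate hangs free and the pointer is at rest. Leave the black tape and the roll of labels where they are.

Things in the scene. Friction and masses are not known exactly. Their poses are not given: they have to be found in the camera images.
- filter_a: loose white spin-on oil filter standing upright, plain can 68 mm across and 84 mm high, 0.10 to 0.15 kg, smooth and slippery (friction about 0.4); origin at the centre of its underside, z up along the can. There are two to four such filters, all the same; an absent one reads None
- filter_b: loose white spin-on oil filter standing upright, plain can 68 mm across and 84 mm high, 0.10 to 0.15 kg, smooth and slippery (friction about 0.4); origin at the centre of its underside, z up along the can. There are two to four such filters, all the same; an absent one reads None
- filter_c: loose white spin-on oil filter standing upright, plain can 68 mm across and 84 mm high, 0.10 to 0.15 kg, smooth and slippery (friction about 0.4); origin at the centre of its underside, z up along the can. There are two to four such filters, all the same; an absent one reads None
- filter_d: loose white spin-on oil filter standing upright, plain can 68 mm across and 84 mm high, 0.10 to 0.15 kg, smooth and slippery (friction about 0.4); origin at the centre of its underside, z up along the can. There are two to four such filters, all the same; an absent one reads None
- crate: open metal crate, 208 (x) by 248 (y) by 96 mm deep, walls and floor 4 mm, 0.35 kg; origin under its centre, z up. A fixed arch of 12 mm rod in its plane x = 0 rises from the y walls to a level bar along y, 200 mm up, and parts the mouth in two: lower filters beside it, fingers closing along y. Ribs 53 mm high at x = 0 and y = 0 make four cells; put filters at x +-60, y +-58 mm
- crate_bar (a point): middle of the crate's carrying bar, on its centre line, 200 mm above the crate's underside; axes as the crate's (bar along y). Grip it on the black rubber sleeve, 18 mm thick and 44 mm long; beyond it the bar is 12 mm thick and straight to 98 mm either side
- scale: spring scale fixed to the bench: grey column 36 by 50 mm, 426 mm high, on a base plate 110 by 160 mm, 12 mm thick, that reaches 40 mm ahead of the column axis. Origin under the column axis on the bench, z up; -x faces the robot, where the hook projects. The legs of the crate's arch cannot pass the prongs sideways: bring the bar in over their tips, from in front
- saddle (a point): seat of the hook, moving with it: where the middle of the bar's centre line comes to lie, bar along y; axes as the scale's; 185 mm ahead (-x) of the column axis, 290 mm up when unloaded. Fork of two 10 mm prongs at y +-45 mm, open between; seat flat 13 mm either way; ends upturned to 20 mm above this point, 29 mm ahead; behind, prongs run level, tops 15 mm above it, to a cross rod 100 mm back
- scale_hook (a joint): travel of the hook and pointer downwards, m: 0 unloaded at its upper stop, 0.07 fully down. Spring of 200 N/m with 0.4 N preload, lightly damped (8 N s/m), so an empty crate gives about 15 mm and four filters up to 45 mm
- tape_black: roll of black tape lying flat, 58 mm across, 19 mm high; to be left alone; origin at the centre of its underside
- label_roll_b: roll of white labels standing on its end, 62 mm across, 40 mm high, with a brown core; to be left alone; origin at the centre of its underside
Things that resemble listed ones, but are neither listed nor needed, are in the scene too. What is shaped like the filter_a but purple is not meant. What is shaped like the filter_c but purple is not meant.

How it is judged (in metres and radians):
On the way, in this order (a step that is already met when the one before it is completed fails the run):
1. every filter stands upright in the crate while the crate is on the bench (x of filter_a in the frame of crate between -0.1 and 0.1 m and y of filter_a in the frame of crate between -0.12 and 0.12 m and z of filter_a in the frame of crate between -0.01 and 0.025 m and angle between the z axis of each of filter_a, filter_b, filter_c, filter_d and the z axis of crate, either way round below 0.3 rad and x of filter_b in the frame of crate between -0.1 and 0.1 m and y of filter_b in the frame of crate between -0.12 and 0.12 m and z of filter_b in the frame of crate between -0.01 and 0.025 m and x of filter_c in the frame of crate between -0.1 and 0.1 m and y of filter_c in the frame of crate between -0.12 and 0.12 m and z of filter_c in the frame of crate between -0.01 and 0.025 m and x of filter_d in the frame of crate between -0.1 and 0.1 m and y of filter_d in the frame of crate between -0.12 and 0.12 m and z of filter_d in the frame of crate between -0.01 and 0.025 m and height (world z) of crate below 0.01 m), for 0.2 s.
2. the crate hangs free from both prongs and the pointer has come to rest (x of crate_bar in the frame of saddle between -0.022 and 0.022 m and y of crate_bar in the frame of saddle between -0.022 and 0.022 m and z of crate_bar in the frame of saddle between -0.012 and 0.012 m and value of joint scale_hook above 0.012 m and height (world z) of crate above 0.015 m and angle between crate's own z axis and vertical below 0.35 rad and velocity of joint scale_hook between -0.01 and 0.01 m/s and linear speed of crate below 0.05 m/s), for 0.5 s.
At the end, for the whole second after the job is handed in: Every filter stands on the crate floor, within 17 degrees of square to it; the bar's middle is within 22 mm of the seat's middle along and across, 12 mm in height; hook down over 12 mm; crate 15 mm clear of the bench, tilted under 20 degrees; hook and crate at rest (all of step 2 and x of filter_a in the frame of crate between -0.1 and 0.1 m and y of filter_a in the frame of crate between -0.12 and 0.12 m and z of filter_a in the frame of crate between -0.01 and 0.025 m and angle between the z axis of each of filter_a, filter_b, filter_c, filter_d and the z axis of crate, either way round below 0.3 rad and x of filter_b in the frame of crate between -0.1 and 0.1 m and y of filter_b in the frame of crate between -0.12 and 0.12 m and z of filter_b in the frame of crate between -0.01 and 0.025 m and x of filter_c in the frame of crate between -0.1 and 0.1 m and y of filter_c in the frame of crate between -0.12 and 0.12 m and z of filter_c in the frame of crate between -0.01 and 0.025 m and x of filter_d in the frame of crate between -0.1 and 0.1 m and y of filter_d in the frame of crate between -0.12 and 0.12 m and z of filter_d in the frame of crate between -0.01 and 0.025 m); the robot touches nothing.
It fails at once if a filter is pressed hard into the crate (over 30 N) (contact force between any of filter_a, filter_b, filter_c, filter_d and crate above 30 N).
It fails at once if a filter is dropped into the crate: it moves faster than 0.5 m/s between its walls, off the floor ((linear speed of filter_a above 0.5 m/s and x of filter_a in the frame of crate between -0.1 and 0.1 m and y of filter_a in the frame of crate between -0.12 and 0.12 m and z of filter_a in the frame of crate between 0.012 and 0.07 m) or (linear speed of filter_b above 0.5 m/s and x of filter_b in the frame of crate between -0.1 and 0.1 m and y of filter_b in the frame of crate between -0.12 and 0.12 m and z of filter_b in the frame of crate between 0.012 and 0.07 m) or (linear speed of filter_c above 0.5 m/s and x of filter_c in the frame of crate between -0.1 and 0.1 m and y of filter_c in the frame of crate between -0.12 and 0.12 m and z of filter_c in the frame of crate between 0.012 and 0.07 m) or (linear speed of filter_d above 0.5 m/s and x of filter_d in the frame of crate between -0.1 and 0.1 m and y of filter_d in the frame of crate between -0.12 and 0.12 m and z of filter_d in the frame of crate between 0.012 and 0.07 m)).
It fails at once if the load is let go on the spring, so that the hook moves faster than 0.15 m/s (velocity of joint scale_hook above 0.15 m/s or velocity of joint scale_hook below -0.15 m/s).
It fails at once if the black tape or the label roll is moved by more than 50 mm (distance of any of tape_black, label_roll_b from where it was at the start of the episode above 0.05 m).
Of filter_a, filter_b, filter_c, filter_d only 2 to 4 are there at a start; the rules pass over those that are not, and their reading is None.
At some moment in a run one of filter_a, filter_b, filter_c, filter_d may be knocked a few centimetres aside while the robot is not near it.
It also fails if it takes over 210 s, if anything falls off the work surface, if the arm or the gripper's body presses on something with over 40 N, if the wrist force passes 120 N, or if a joint passes its speed limit or range.

## Working session

There is one attempt and no reset: what is moved stays moved. The work goes in short steps, Python scripts to look and compute and a tool call to move; the robot and the scene stay as the last step left them, time stands still between calls to the robot, and variables do not carry over. Pictures are saved under pics/ and viewed, at most 14 in all, crops included, and the job is handed in when it is done.

Besides the shell and the picture viewer there is one more tool, called as name(argument=value, ...), one argument or row to a line, values as JSON. jog_arm: Moves the arm, as the interface text tells. Its arguments: {"type":"object","properties":{"dp":{"type":"array"},"twist":{"type":"array"},"jaw":{"type":"number"}},"required":["dp","twist"]}

```bash
mkdir -p pics; ls; cat > h.py <<'E'
import numpy as np, cv2
from plant import bot
def ray(cam,u,v):
    p=bot.camera_params(cam); R=np.array(p['R']);t=np.array(p['t']).ravel()
    x=np.array([(u-p['cx'])/p['fx'],(v-p['cy'])/p['fy']]); s=x.copy()
    for _ in range(20): s=x/(1+p['k1']*(s@s))
    return -R.T@t, R.T@np.array([s[0],s[1],1.])
def onz(cam,u,v,z):
    c,d=ray(cam,u,v); return c+d*(z-c[2])/d[2]
def proj(cam,X):
    p=bot.camera_params(cam); q=np.array(p['R'])@np.array(X,float)+np.array(p['t']).ravel()
    s=q[:2]/q[2]; s=s*(1+p['k1']*(s@s)); return np.array([p['fx']*s[0]+p['cx'],p['fy']*s[1]+p['cy']])
E
python3 - <<'E'
from h import *
for c in ['side','top']:
    cv2.imwrite(f'pics/{c}0.png',bot.capture(c))
    p=bot.camera_params(c); print(c,-np.array(p['R']).T@np.array(p['t']).ravel(),p['fx'],p['k1'])
    for l in ['filter_a','crate','crate_bar','scale','saddle','tape_black','label_roll_b']:
        print(l,[(np.round(d['bbox']).tolist(),round(d['confidence'],2)) for d in bot.find_in(c,l)])
print(bot.get_obs())
E
```

```text
pics
side [  558.79776445 -1088.54692167   839.52512793] 512.0605554878321 -0.04221354684048684
filter_a [([255.0, 348.0, 33.0, 43.0], 0.91), ([348.0, 437.0, 34.0, 53.0], 0.85), ([258.0, 390.0, 32.0, 49.0], 0.74), ([330.0, 395.0, 32.0, 50.0], 0.7)]
crate [([315.0, 259.0, 88.0, 116.0], 0.57)]
crate_bar [([317.0, 261.0, 87.0, 118.0], 0.56)]
scale [([348.0, 178.0, 97.0, 149.0], 0.84)]
saddle [([334.0, 151.0, 67.0, 26.0], 0.73)]
tape_black [([396.0, 335.0, 21.0, 20.0], 0.72), ([317.0, 259.0, 89.0, 117.0], 0.59)]
label_roll_b [([398.0, 363.0, 29.0, 33.0], 0.79)]
top [-508.07162382 -322.23770248 1603.53062962] 616.3872174626578 -0.19898169665736104
filter_a []
crate []
crate_bar []
scale []
saddle []
tape_black []
label_roll_b []
{'time': 0.8, 'joint_positions': array([-1.44104031e+00,  3.41958622e-01,  1.52407287e+00,  5.46056328e-06,
        1.27538487e+00, -1.46020051e-01]), 'dq': array([ 0.00277992, -0.00073923,  0.00023037,  0.0004522 ,  0.00051878,
       -0.00104769]), 'tau': array([-9.41495309e-04, -4.31097829e+01, -2.44469976e+01,  7.19467504e-02,
        4.82653524e-02, -5.70529522e-06]), 'tool_pos': array([ 142.9719026 , -505.19535869,  226.77148933]), 'tcp_rot': array([3.14141747e+00, 2.04830103e-05, 2.75774478e-01]), 'contact_force': array([0.41178867, 0.29997896, 0.72659967]), 'moment': array([-0.01992069, -0.01033432, -0.04560253]), 'finger_force': 0.0, 'grip_width': 91.65264801080427}
```

View pics/side0.png

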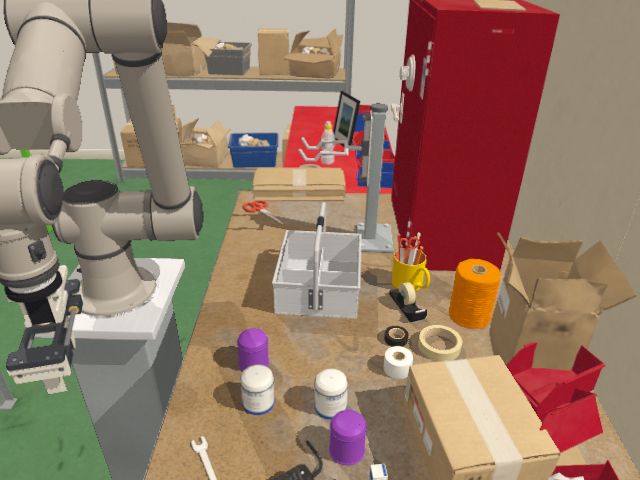

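View pics/top0.png

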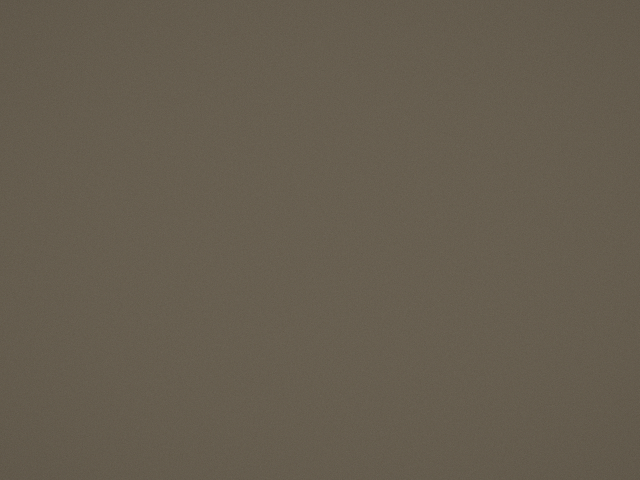

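The side view shows two white filters, at (258,390) and (330,395). The purple ones are at (255,348) and (348,437), the crate is at (318,270), the hook at (330,151), the tape at (396,335) and the labels at (398,363). The top camera is blind, just a uniform brown picture. Next I fit models to the masks.

```bash
cat > fit.py <<'E'
from h import *
from scipy.optimize import minimize
S=4
def hull(cam,P,img):
    q=np.array([proj(cam,p) for p in P]); h=cv2.convexHull((q*S+S/2).astype(np.float32)).astype(np.int32)
    cv2.fillConvexPoly(img,h,1)
def tf(x,y,yaw,P,z=0):
    c,s=np.cos(yaw),np.sin(yaw); P=np.array(P,float); return np.c_[x+c*P[:,0]-s*P[:,1],y+s*P[:,0]+c*P[:,1],z+P[:,2]]
a=np.linspace(0,2*np.pi,40)
def cyl(r,h): return np.array([[r*np.cos(t),r*np.sin(t),z] for t in a for z in (0,h)])
def box(x0,x1,y0,y1,z0,z1): return np.array([[x,y,z] for x in(x0,x1) for y in (y0,y1) for z in (z0,z1)])
CRATE=[box(-104,104,-124,124,0,96),box(-6,6,-98,98,194,206),
  np.r_[box(-6,6,-124,-118,90,96),box(-6,6,-98,-92,194,206)],np.r_[box(-6,6,118,124,90,96),box(-6,6,92,98,194,206)]]
def render(cam,parts,x,y,yaw,z=0):
    m=np.zeros((480*S,640*S),np.uint8)
    for P in parts: hull(cam,tf(x,y,yaw,P,z),m)
    return cv2.resize(m.astype(np.float32),(640,480),interpolation=cv2.INTER_AREA)
def fit(cam,parts,mask,x0,yaw=True,z=0):
    M=mask.astype(np.float32)
    def f(p):
        r=render(cam,parts,p[0],p[1],p[2]/100 if yaw else 0,z); return 1-np.minimum(r,M).sum()/np.maximum(r,M).sum()
    n=3 if yaw else 2; x0=np.array(x0,float)[:n]
    sim=np.vstack([x0]+[x0+d for d in 12*np.eye(n)])
    r=minimize(f,x0,method='Nelder-Mead',options=dict(initial_simplex=sim,xatol=.1,fatol=1e-5,maxfev=200)); return r.x,1-r.fun
E
cat > m1.py <<'E'
from fit import *
im=bot.capture('side'); cam='side'
for l,parts in [('filter_a',[cyl(34,84)]),('tape_black',[cyl(29,19)]),('label_roll_b',[cyl(31,40)]),('crate',CRATE)]:
    for d in bot.masks_of(cam,l):
        b=d['bbox']; m=d['pixels']; col=np.round(np.median(im[m],0))
        if l=='tape_black' and b[2]>50: continue
        x0=onz(cam,b[0],b[1],40)[:2]
        p,s=fit(cam,parts,m,[x0[0],x0[1],0],yaw=l=='crate')
        print(l,np.round(b),col,d['confidence'],'->',np.round(p,1),'IoU',round(s,3))
        np.save('mask_%s_%d.npy'%(l,int(b[0])),m)
for l in['scale','saddle']:
    for d in bot.masks_of(cam,l): print(l,np.round(d['bbox']),d['confidence']); np.save('mask_'+l+'.npy',d['pixels'])
cv2.imwrite('pics/scale.png',cv2.resize(im[90:270,230:420],None,fx=3,fy=3,interpolation=cv2.INTER_CUBIC))
E
python3 m1.py
```

```text
Traceback (most recent call last):
  File "m1.py", line 8, in <module>
    p,s=fit(cam,parts,m,[x0[0],x0[1],0],yaw=l=='crate')
        ~~~^^^^^^^^^^^^^^^^^^^^^^^^^^^^^^^^^^^^^^^^^^^^
  File "fit.py", line 24, in fit
    r=minimize(f,x0,method='Nelder-Mead',options=dict(initial_simplex=sim,xatol=.1,fatol=1e-5,maxfev=200)); return r.x,1-r.fun
  File "fit.py", line 21, in f
    r=render(cam,parts,p[0],p[1],p[2]/100 if yaw else 0,z); return 1-np.minimum(r,M).sum()/np.maximum(r,M).sum()
  File "fit.py", line 16, in render
    for P in parts: hull(cam,tf(x,y,yaw,P,z),m)
                    ~~~~^^^^^^^^^^^^^^^^^^^^^^^
  File "fit.py", line 5, in hull
    q=np.array([proj(cam,p) for p in P]); h=cv2.convexHull((q*S+S/2).astype(np.float32)).astype(np.int32)
                ~~~~^^^^^^^
  File "h.py", line 11, in proj
    p=bot.camera_params(cam); q=np.array(p['R'])@np.array(X,float)+np.array(p['t']).ravel()
ValueError: time passes only in moves, steps and waits
```

```bash
sed -i 's/bot.camera_params(cam)/PAR(cam)/; s/^def ray/import functools\n@functools.cache\ndef PAR(c): return bot.camera_params(c)\ndef ray/' h.py
python3 m1.py
```

```text
filter_a [256. 348.  32.  41.] [166.  70. 147.] 0.91 -> [ 408.3 -251.4] IoU 0.726
filter_a [257. 389.  34.  49.] [191. 205. 213.] 0.84 -> [ 431.9 -367.4] IoU 0.879
filter_a [348. 436.  32.  51.] [166.  71. 147.] 0.76 -> [ 611.2 -475.5] IoU 0.854
filter_a [331. 394.  35.  51.] [189. 203. 211.] 0.73 -> [ 580.3 -373.9] IoU 0.842
tape_black [396. 336.  24.  23.] [43. 52. 62.] 0.58 -> [ 737.5 -168.8] IoU 0.851
label_roll_b [397. 362.  27.  32.] [193. 208. 218.] 0.91 -> [ 727.9 -265.8] IoU 0.952
label_roll_b [317. 261.  85. 118.] [161. 166. 171.] 0.57 -> [617.  -61.1] IoU 0.084
label_roll_b [346. 179.  95. 149.] [125. 130. 129.] 0.26 -> [642.9 646. ] IoU 0.0
crate [316. 258.  88. 114.] [161. 166. 171.] 0.96 -> [551.1  39.   -7.2] IoU 0.965
scale [346. 177.  95. 151.] 0.61
saddle [334. 150.  66.  25.] 0.74
```

View pics/scale.png

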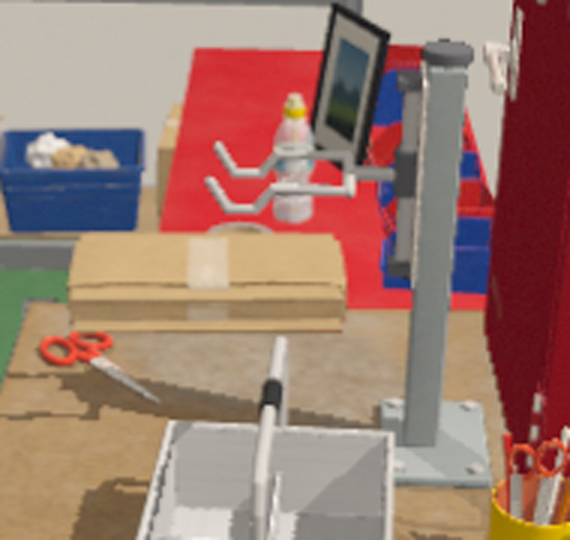

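The crop shows the fork's near prong with its tip at (300,150) and seat at (306–316,160). The far tip is at (303,139), and the base plate corners are at (358,224), (361,248), (393,251) and (391,224). I fit the scale to these points and refine the filters.

```bash
cat > m2.py <<'E'
from fit import *
from scipy.optimize import least_squares
obs=[((-198,-45,279),(306,159.7)),((-172,-45,279),(315.7,159.7)),((-214,-45,305),(300,150.3)),((-90,-45,300),(346.7,152.3)),
((-198,45,279),(307.3,147.3)),((-172,45,279),(317.3,147.3)),((-214,45,305),(302.7,139)),
((-40,80,12),(357.7,224.3)),((-40,-80,0),(360.7,248.5)),((70,-80,0),(392.7,251.3)),((70,80,12),(391,224))]
P=[o[0] for o in obs];U=np.array([o[1] for o in obs])
f=lambda p:(np.array([proj('side',q) for q in tf(p[0],p[1],p[2]/100,P)])-U).ravel()
r=least_squares(f,[740,170,0],loss='soft_l1'); print(r.x,np.round(f(r.x).reshape(-1,2),1).tolist())
sx,sy,sw=r.x[0],r.x[1],r.x[2]/100
print('saddle',tf(sx,sy,sw,[(-185,0,290)]))
im=bot.capture('side'); 
for (x,y) in [(431.9,-367.4),(580.3,-373.9)]:
    # colour segmentation of white can around detection
    u,v=proj('side',(x,y,42)); u,v=int(u),int(v)
    m=np.zeros((480,640),np.uint8); m[:]=cv2.GC_BGD; m[v-40:v+40,u-30:u+30]=cv2.GC_PR_BGD
    g=render('side',[cyl(34,84)],x,y,0)>.5; m[g]=cv2.GC_PR_FGD; m[cv2.erode(g.astype(np.uint8),np.ones((9,9)))>0]=cv2.GC_FGD
    cv2.grabCut(im,m,None,np.zeros((1,65)),np.zeros((1,65)),5,cv2.GC_INIT_WITH_MASK)
    mm=(m==1)|(m==3); ys,xs=np.where(mm); print(xs.min(),xs.max(),ys.min(),ys.max(), fit('side',[cyl(34,84)],mm,[x,y],False), fit('side',[cyl(34,70),cyl(28,78),cyl(20,84)],mm,[x,y],False))
def wf(E,col):
    for A,B in E:
        a,b=proj('side',A),proj('side',B); cv2.line(big,tuple(np.round(a*2-off).astype(int)),tuple(np.round(b*2-off).astype(int)),col,1)
off=np.array([400,260]); big=cv2.resize(im,None,fx=2,fy=2,interpolation=cv2.INTER_CUBIC)[260:860,400:900].copy()
B=tf(551.1,39,-.072,np.r_[box(-104,104,-124,124,0,96),[(0,-98,200),(0,98,200),(0,-124,96),(0,124,96)]])
E=[(B[i],B[j]) for i in range(8) for j in range(i) if bin(i^j).count('1')==1]+[(B[8],B[9]),(B[8],B[10]),(B[9],B[11])]; wf(E,(0,0,255))
for (x,y) in [(431.9,-367.4),(580.3,-373.9)]:
    C=tf(x,y,0,cyl(34,84)); wf([(C[i],C[i+2]) for i in range(len(C)-2)],(0,0,255))
cv2.imwrite('pics/ov.png',big)
E
python3 m2.py
```

```text
[709.09219173 296.13325075  -2.67670703] [[0.5, -0.6], [0.0, -0.3], [0.7, -0.0], [-1.5, 1.0], [1.1, 0.1], [-0.1, 0.3], [0.3, -0.1], [-0.7, -2.6], [-2.8, 2.6], [1.4, 0.9], [-0.6, -1.3]]
saddle [[524.15846181 301.08456746 290.        ]]
239 273 348 414 (array([ 430.47424927, -355.66234436]), np.float64(0.7479225397109985)) (array([ 430.74112549, -358.43945923]), np.float64(0.693203330039978))
315 359 369 430 (array([ 582.38802575, -385.13992716]), np.float64(0.7073701024055481)) (array([ 582.33985286, -372.51071265]), np.float64(0.7056584358215332))
```

View pics/ov.png

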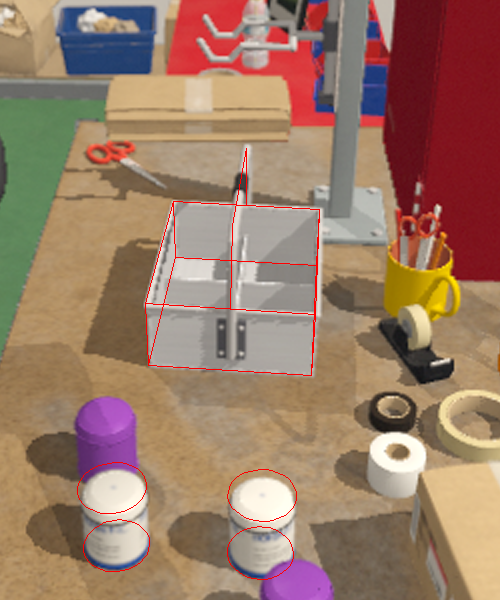

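Overlay: the crate model sits on its image. The filter bases match at crop (115,568) and (261,576), with tops at (115,470) and (262,478), so the filters are at about (432,-363) and (581,-371). First I turn the tool.

jog_arm(
  dp=[
    [0,0,0],
    [0,0,0],
    [0,0,0],
    [0,0,0],
    [0,0,0],
  ],
  twist=[9,9,9,9,8],
  jaw=0.0918,
)

```text
time: 1.92
tool_pos: [143.0, -505.2, 226.7]
tcp_rot: [3.142, -0.0, -0.497]
contact_force: [-0.7, 0.6, 0.2]
grip_width: 91.5
finger_force: 0.0
```

```bash
cat > go.py <<'E'
import sys
from h import *
o=bot.get_obs(); x,y,z=map(float,sys.argv[1:4]); w=o['tcp_rot'][2]; p=o['tool_pos']
d=np.array([x,y,z])-p; c,s=np.cos(w),np.sin(w)
print('t',round(o['time'],1),'p',np.round(p,1),'rpy',np.round(o['tcp_rot'],3),'d tool',np.round([c*d[0]+s*d[1],s*d[0]-c*d[1],-d[2]],1),'F',np.round(o['contact_force'],1),'q',np.round(o['joint_positions'],2), 'w',round(o['grip_width'],1))
if len(sys.argv)>4: print('twist deg',np.degrees(w-float(sys.argv[4])))
E
python3 go.py 432 -363 190
```

```text
t 1.9 p [ 143.  -505.2  226.7] rpy [ 3.142 -0.    -0.497] d tool [ 186.3 -262.8   36.7] F [-0.7  0.6  0.2] q [-1.44  0.34  1.52  0.    1.28  0.63] w 91.5
```

jog_arm(
  dp=[
    [0.0233,-0.0329,0.0046],
    [0.0233,-0.0329,0.0046],
    [0.0233,-0.0329,0.0046],
    [0.0233,-0.0329,0.0046],
    [0.0233,-0.0329,0.0046],
    [0.0233,-0.0329,0.0046],
    [0.0233,-0.0329,0.0046],
    [0.0233,-0.0329,0.0046],
    [0,0,0],
  ],
  twist=[0,0,0,0,0,0,0,0,0],
)

```text
time: 3.05
tool_pos: [433.4, -359.8, 189.4]
tcp_rot: [-3.141, 0.0, -0.489]
contact_force: [-1.0, -0.8, 1.3]
grip_width: 92.3
finger_force: 0.0
```

```bash
cat > m3.py <<'E'
from fit import *
im=bot.capture('side'); cv2.imwrite('pics/now.png',im)
for d in bot.masks_of('side','filter_a'):
    m=d['pixels']; b=d['bbox']; x0=onz('side',b[0],b[1],40)[:2]; p,s=fit('side',[cyl(34,84)],m,x0,False)
    print(np.round(b),np.median(im[m],0),round(d['confidence'],2),np.round(p),round(s,2))
E
python3 m3.py; python3 go.py 432 -363 48
```

```text
[256. 349.  34.  42.] [167.  72. 149.] 0.9 [ 411. -256.] 0.71
[331. 394.  29.  51.] [186. 200. 208.] 0.75 [ 580. -372.] 0.81
[347. 436.  36.  53.] [159.  69. 143.] 0.75 [ 611. -480.] 0.91
[256. 390.  32.  52.] [199. 213. 221.] 0.6 [ 432. -365.] 0.86
t 3.1 p [ 431.5 -361.2  189.8] rpy [ 3.141e+00  1.000e-03 -4.910e-01] d tool [  1.3   1.3 141.8] F [-0.9  0.8  0.2] q [-0.83  0.44  1.48 -0.    1.22  1.23] w 91.7
```

View pics/now.png

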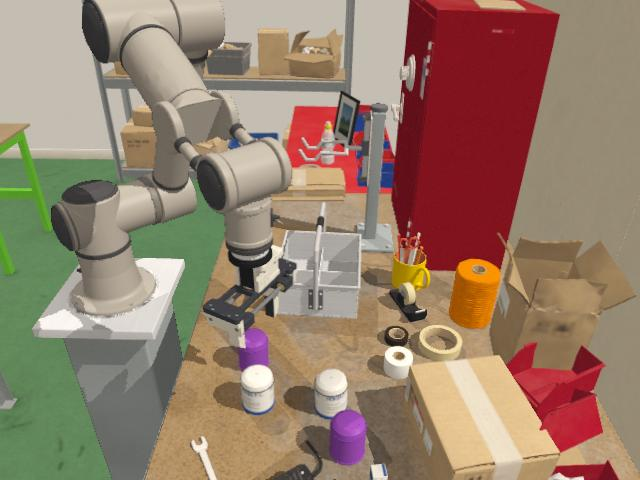

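The arm is over the left filter, finger tips at about (228,340) and (285,268). The scene is otherwise unchanged, so I descend.

jog_arm(
  dp=[
    [0.001,0.001,0.015],
    [0,0,0.018],
    [0,0,0.018],
    [0,0,0.018],
    [0,0,0.018],
    [0,0,0.018],
    [0,0,0.015],
    [0,0,0.012],
    [0,0,0.01],
    [0,0,0],
  ],
  twist=[0,0,0,0,0,0,0,0,0,0],
)

```text
time: 4.4
tool_pos: [431.7, -362.4, 47.2]
tcp_rot: [-3.141, 0.001, -0.492]
contact_force: [-0.5, 0.6, 0.5]
grip_width: 91.7
finger_force: 0.0
```

jog_arm(
  dp=[
    [0,0,0],
    [0,0,0],
    [0,0,0],
    [0,0,0],
    [0,0,0],
    [0,0,0],
  ],
  twist=[0,0,0,0,0,0],
  jaw=0.05,
)

```text
time: 5.15
tool_pos: [432.2, -362.9, 48.3]
tcp_rot: [3.141, -0.001, -0.492]
contact_force: [-0.4, -0.6, 4.3]
grip_width: 63.0
finger_force: 30.0
```

```bash
python3 go.py 487 -16.5 190 -0.072
```

```text
t 5.2 p [ 432.2 -362.9   48.3] rpy [ 3.141e+00 -1.000e-03 -4.920e-01] d tool [-115.4 -331.2 -141.7] F [-0.4 -0.6  4.3] q [-0.83  0.61  1.63 -0.    0.9   1.23] w 63.0
twist deg -24.073184093063666
```

```bash
python3 m3.py; python3 - <<'E'
import cv2; im=cv2.imread('pics/now.png'); cv2.imwrite('pics/crop1.png',cv2.resize(im[300:430,200:380],None,fx=4,fy=4,interpolation=cv2.INTER_CUBIC))
E
```

```text
[328. 396.  30.  50.] [186. 200. 207.] 0.92 [ 580. -372.] 0.82
[260. 390.  33.  49.] [190.5 204.  212. ] 0.88 [ 435. -361.] 0.57
[347. 435.  37.  52.] [161.  68. 142.] 0.87 [ 611. -476.] 0.86
[249. 351.  14.  22.] [111.  47.  95.] 0.47 [ 395. -223.] 0.05
```

View pics/crop1.png

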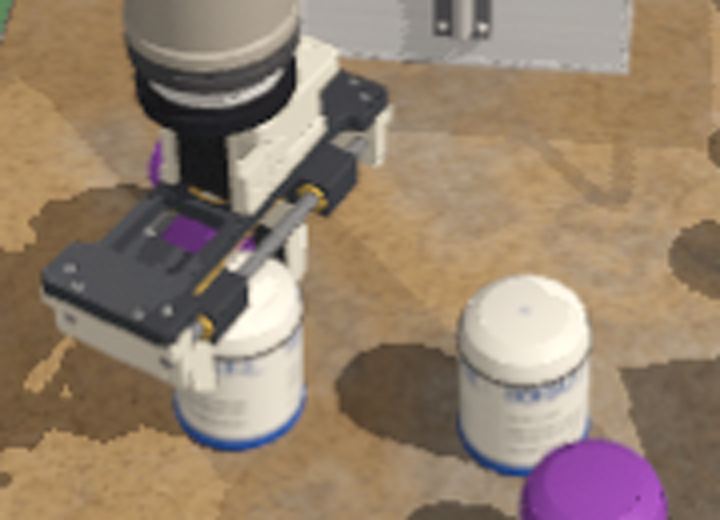

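The left can is held, but its shoulder at crop (240,350) is rounded and the pads are on it (width 63). I regrasp lower, so that the gripper body still clears the crate wall by about 8 mm.

jog_arm(
  dp=[
    [0,0,0],
    [0,0,0],
    [0,0,0],
    [0,0,0.007],
    [0,0,0.007],
    [0,0,0],
  ],
  twist=[0,0,0,0,0,0],
  jaw=0.085,
)

```text
time: 6.0
tool_pos: [431.6, -362.2, 33.0]
tcp_rot: [-3.141, 0.002, -0.492]
contact_force: [0.0, -0.4, -0.1]
grip_width: 85.0
finger_force: 0.0
```

jog_arm(
  dp=[
    [0,0,0],
    [0,0,0],
    [0,0,0],
    [0,0,0],
    [0,0,0],
  ],
  twist=[0,0,0,0,0],
  jaw=0.05,
)

```text
time: 6.62
tool_pos: [432.1, -362.8, 34.1]
tcp_rot: [3.141, -0.001, -0.492]
contact_force: [0.6, -0.6, 1.5]
grip_width: 63.7
finger_force: 30.0
```

jog_arm(
  dp=[
    [0,0,-0.004],
    [0,0,-0.008],
    [0,0,-0.015],
    [0,0,-0.02],
    [0,0,-0.02],
    [0,0,0],
    [0,0,0],
  ],
  twist=[0,0,0,0,0,0,0],
)

```text
time: 7.5
tool_pos: [431.8, -362.4, 100.7]
tcp_rot: [-3.142, 0.0, -0.492]
contact_force: [0.2, -1.1, -1.6]
grip_width: 63.7
finger_force: 29.9
```

```bash
python3 m3.py;python3 go.py 487 -16.5 190 -0.072; python3 - <<'E'
import cv2; im=cv2.imread('pics/now.png'); cv2.imwrite('pics/crop2.png',cv2.resize(im[260:430,200:380],None,fx=4,fy=3.5,interpolation=cv2.INTER_CUBIC))
E
```

```text
[257. 364.  32.  48.] [191. 204. 212.] 0.69 [ 426. -301.] 0.57
[332. 394.  29.  50.] [185. 198. 206.] 0.67 [ 580. -373.] 0.84
[248. 336.  14.  10.] [127.5  57.  113. ] 0.6 [ 374. -153.] 0.06
t 7.6 p [ 431.6 -362.2  100.1] rpy [-3.141e+00  1.000e-03 -4.920e-01] d tool [-114.6 -330.9  -89.9] F [ 0.2  0.3 -1.1] q [-0.83  0.54  1.58 -0.    1.02  1.23] w 63.7
twist deg -24.073926866070355
```

View pics/crop2.png

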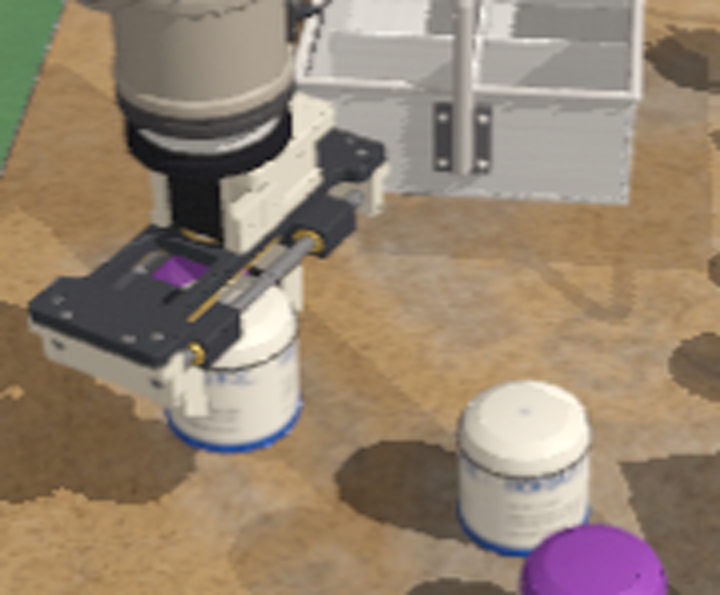

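The filter is held upright and lifted, its base rim spanning crop x 168–302 with its bottom at y≈450. I compute where it sits relative to the TCP.

```bash
python3 - <<'E'
from fit import *
from scipy.optimize import least_squares
C=cyl(34,1)
def g(p,z):
    q=np.array([proj('side',a) for a in tf(p[0],p[1],0,C,z)]); return np.array([(q[:,0].min()+q[:,0].max())/2,q[:,1].max()])
for name,z,t in [('held',66.5,(258.75,388.6)),('f2',0,(331.1,300+472/4)),('f2b',0,(331.1,260+553/3.5)),('f1 first grasp',0,(260,412.5))]:
    r=least_squares(lambda p:g(p,z)-np.array(t),[450,-360]); print(name,r.x)
E
```

```text
held [ 435.50979472 -356.5376052 ]
f2 [ 582.54849436 -370.42890981]
f2b [ 582.54849436 -370.42890981]
f1 first grasp [ 434.92360914 -359.47324146]
```

jog_arm(
  dp=[
    [0,0,-0.02],
    [0,0,-0.02],
    [0,0,-0.02],
    [0,0,0],
  ],
  twist=[-8,-8,-8,0],
)

```text
time: 8.1
tool_pos: [432.5, -363.1, 161.5]
tcp_rot: [3.14, -0.001, -0.074]
contact_force: [-1.2, -0.2, -1.7]
grip_width: 63.6
finger_force: 29.9
```

jog_arm(
  dp=[
    [0.0024,-0.0289,0],
    [0.0024,-0.0289,0],
    [0.0024,-0.0289,0],
    [0.0024,-0.0289,0],
    [0.0024,-0.0289,0],
    [0.0024,-0.0289,0],
    [0.0024,-0.0289,0],
    [0.0024,-0.0289,0],
    [0.0024,-0.0289,0],
    [0.0024,-0.0289,0],
  ],
  twist=[0,0,0,0,0,0,0,0,0,0],
)

```text
time: 9.35
tool_pos: [476.5, -75.0, 159.5]
tcp_rot: [-3.141, 0.002, -0.077]
contact_force: [1.0, -0.2, -0.1]
grip_width: 63.7
finger_force: 29.9
```

jog_arm(
  dp=[
    [0.0024,-0.0289,0],
    [0.0024,-0.0289,0],
    [0,0,0],
    [0,0,0],
  ],
  twist=[0,0,0,0],
)

```text
time: 9.85
tool_pos: [485.7, -19.2, 160.1]
tcp_rot: [3.141, 0.001, -0.075]
contact_force: [0.8, 0.3, -0.9]
grip_width: 63.8
finger_force: 29.9
```

```bash
python3 m3.py;python3 go.py 485 -19 160 -0.072; python3 - <<'E'
import cv2; im=cv2.imread('pics/now.png'); cv2.imwrite('pics/crop3.png',cv2.resize(im[200:340,240:390],None,fx=4,fy=4,interpolation=cv2.INTER_CUBIC))
E
```

```text
[256. 350.  34.  49.] [171.  74. 151.] 0.83 [ 410. -256.] 0.86
[346. 436.  38.  49.] [170.  74. 152.] 0.74 [ 611. -480.] 0.89
[293. 249.  24.  34.] [147. 156. 162.] 0.67 [479. 162.] 0.46
t 9.9 p [485.9 -19.6 160.4] rpy [ 3.141e+00  1.000e-03 -7.500e-02] d tool [-0.9 -0.6  0.4] F [ 0.3 -0.  -1.1] q [-0.2   0.34  1.73 -0.    1.08  1.45] w 64.0
twist deg -0.17442482974066822
```

View pics/crop3.png

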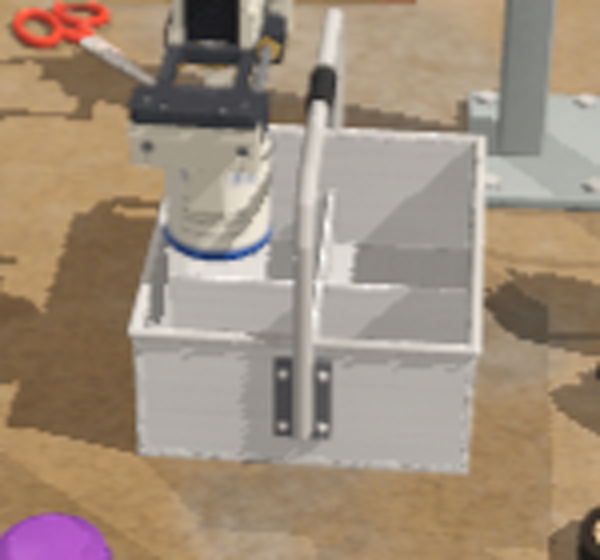

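The can hangs over the near-left cell, rim x 163–271 and bottom y 256 in the crop. The crate corners are at crop (130,330), (482,350), (487,135), (138,455) and (470,470). I compare the two in the same image.

```bash
python3 - <<'E'
from fit import *
from scipy.optimize import least_squares
C=cyl(34,1)
def g(p,z):
    q=np.array([proj('side',a) for a in tf(p[0],p[1],0,C,z)]); return np.array([(q[:,0].min()+q[:,0].max())/2,q[:,1].max()])
for z in (123,126): print(least_squares(lambda p:g(p,z)-np.array((294.25,264)),[450,-20]).x)
obs=[((-104,-124,96),(272.5,282.5)),((104,-124,96),(360.5,287.5)),((104,124,96),(361.75,233.75)),((-104,-124,0),(274.5,313.9)),((104,-124,0),(357.5,317.6)),((0,0,200),(240+321/4,200+86/4))]
P=[o[0] for o in obs];U=np.array([o[1] for o in obs])
f=lambda p:(np.array([proj('side',q) for q in tf(p[0],p[1],p[2]/100,P)])-U).ravel()
r=least_squares(f,[550,40,-7]); print(r.x,np.round(f(r.x).reshape(-1,2),1).tolist())
r=least_squares(lambda p:(np.array([proj('side',q) for q in tf(p[0],p[1],p[2]/100,P,p[3])])-U).ravel(),[550,40,-7,0]); print(r.x)
E
```

```text
[488.16720195  -4.54469477]
[488.45544984  -8.94144099]
[554.27524931  36.77847585  -6.75492369] [[1.3, -0.1], [-1.3, -0.2], [-1.2, 1.0], [0.7, -0.9], [-0.3, 0.3], [0.7, 0.9]]
[554.0559296   16.5086405   -6.52592842  15.06470487]
```

jog_arm(
  dp=[
    [0,0.004,0],
    [0,0,0.01],
    [0,0,0.012],
    [0,0,0.012],
    [0,0,0.012],
    [0,0,0.012],
    [0,0,0.012],
    [0,0,0.012],
    [0,0,0.01],
    [0,0,0.006],
  ],
  twist=[0,0,0,0,0,0,0,0,0,0],
)

```text
time: 11.2
tool_pos: [485.7, -22.9, 62.2]
tcp_rot: [3.142, 0.0, -0.073]
contact_force: [0.5, -0.2, -1.4]
grip_width: 63.7
finger_force: 29.9
```

```bash
python3 go.py 485 -23 39; python3 - <<'E'
from h import *
im=bot.capture('side'); cv2.imwrite('pics/crop4.png',cv2.resize(im[200:340,240:390],None,fx=4,fy=4,interpolation=cv2.INTER_CUBIC))
E
```

```text
t 11.2 p [485.7 -22.9  62.2] rpy [ 3.142  0.    -0.073] d tool [-0.7  0.2 23.2] F [ 0.5 -0.2 -1.4] q [-0.2   0.48  1.84 -0.    0.82  1.44] w 63.7
```

View pics/crop4.png

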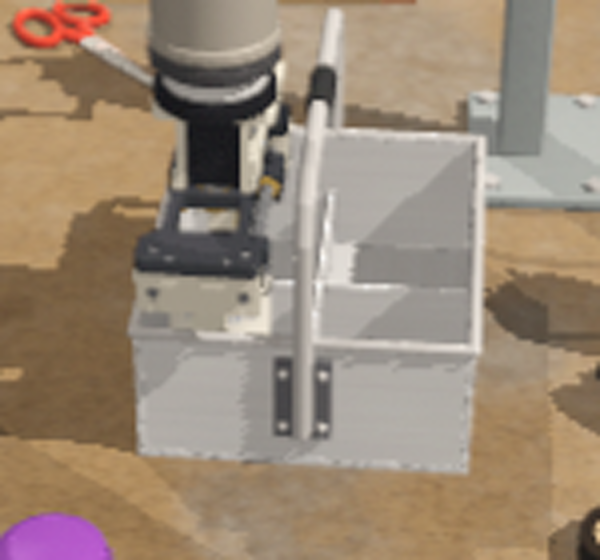

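The can is in the cell with its fingers inside the front wall, and the crate has not shifted (same corners). I lower the last 23 mm slowly.

jog_arm(
  dp=[
    [0,0,0.006],
    [0,0,0.006],
    [0,0,0.004],
    [0,0,0.002],
    [0,0,0.002],
    [0,0,0.001],
    [0,0,0],
  ],
  twist=[0,0,0,0,0,0,0],
)

```text
time: 12.12
tool_pos: [485.9, -22.9, 41.9]
tcp_rot: [3.141, -0.0, -0.073]
contact_force: [0.5, 0.2, -1.6]
grip_width: 64.1
finger_force: 29.9
```

jog_arm(
  dp=[
    [0,0,0.001],
    [0,0,0.001],
    [0,0,0],
  ],
  twist=[0,0,0],
)

```text
time: 12.5
tool_pos: [485.8, -22.9, 39.8]
tcp_rot: [3.142, 0.0, -0.073]
contact_force: [-0.4, 0.8, -1.6]
grip_width: 63.6
finger_force: 29.9
```

jog_arm(
  dp=[
    [0,0,0.0005],
    [0,0,0.0005],
    [0,0,0],
    [0,0,0],
  ],
  twist=[0,0,0,0],
)

```text
time: 13.0
tool_pos: [485.9, -22.9, 38.9]
tcp_rot: [3.141, -0.0, -0.073]
contact_force: [1.0, -0.4, -1.3]
grip_width: 63.8
finger_force: 29.9
```

jog_arm(
  dp=[
    [0,0,0.0005],
    [0,0,0.0005],
    [0,0,0],
    [0,0,0],
  ],
  twist=[0,0,0,0],
)

```text
time: 13.5
tool_pos: [485.9, -22.9, 38.1]
tcp_rot: [3.141, -0.0, -0.073]
contact_force: [-1.3, -0.3, 3.8]
grip_width: 63.7
finger_force: 30.0
```

jog_arm(
  dp=[
    [0,0,0],
    [0,0,0],
    [0,0,0],
    [0,0,0],
    [0,0,-0.005],
    [0,0,-0.01],
    [0,0,-0.012],
    [0,0,-0.015],
    [0,0,-0.02],
  ],
  twist=[0,0,0,0,0,0,0,0,0],
  jaw=0.074,
)

```text
time: 14.62
tool_pos: [485.8, -22.9, 101.0]
tcp_rot: [3.141, -0.0, -0.073]
contact_force: [0.1, 0.7, 0.3]
grip_width: 74.3
finger_force: 0.0
```

jog_arm(
  dp=[
    [0,0,-0.025],
    [0,0,-0.025],
    [0,0,-0.025],
    [0,0,-0.025],
    [0,0,0],
  ],
  twist=[0,0,0,0,0],
)

```text
time: 15.25
tool_pos: [486.9, -23.1, 202.3]
tcp_rot: [3.141, -0.005, -0.073]
contact_force: [0.1, 0.3, -0.7]
grip_width: 73.6
finger_force: 0.0
```

```bash
python3 m3.py;python3 go.py 581 -372 200 -0.5; python3 - <<'E'
import cv2; im=cv2.imread('pics/now.png'); cv2.imwrite('pics/crop5.png',cv2.resize(im[190:460,220:420],None,fx=2.5,fy=2.2,interpolation=cv2.INTER_CUBIC))
E
```

```text
[256. 349.  32.  46.] [169.  73. 150.] 0.85 [ 409. -255.] 0.87
[347. 436.  35.  51.] [170.  73. 151.] 0.67 [ 611. -476.] 0.86
[332. 394.  30.  53.] [188.  201.  209.5] 0.64 [ 580. -374.] 0.83
[296. 274.  28.  21.] [229.5 245.  253. ] 0.64 [485.  66.] 0.38
t 15.3 p [485.5 -22.8 199.8] rpy [ 3.141 -0.    -0.073] d tool [ 1.208e+02  3.413e+02 -2.000e-01] F [-0.8 -0.  -0.4] q [-0.2   0.3   1.67 -0.    1.18  1.44] w 74.0
twist deg 24.447978858406874
```

View pics/crop5.png

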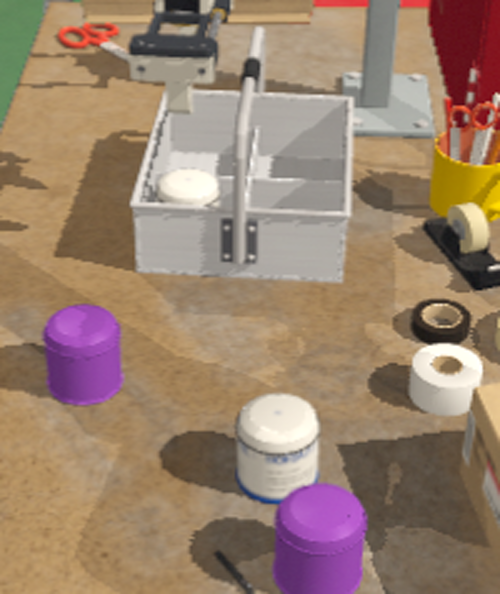

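Filter 1 stands in its cell at crop (188,188), and the second white filter is unmoved at (278,450). No third white one is in sight. I go to filter 2.

jog_arm(
  dp=[
    [0.01,0.0286,0.001],
    [0.01,0.0286,0.001],
    [0.01,0.0286,0.001],
    [0.01,0.0286,0.001],
    [0.01,0.0286,0.001],
    [0.01,0.0286,0.001],
    [0.01,0.0286,0.001],
    [0.01,0.0286,0.001],
    [0.01,0.0286,0.001],
    [0.01,0.0286,0.001],
  ],
  twist=[0,0,0,0,0,0,0,0,0,0],
  jaw=0.0918,
)

```text
time: 16.6
tool_pos: [564.3, -316.0, 188.1]
tcp_rot: [-3.14, 0.002, -0.073]
contact_force: [0.8, 0.6, 0.5]
grip_width: 91.7
finger_force: 0.0
```

jog_arm(
  dp=[
    [0.01,0.0286,0],
    [0.01,0.0286,0],
    [0,0,0],
    [0,0,0],
    [0,0,0],
    [0,0,0],
    [0,0,0],
  ],
  twist=[0,0,8.2,8.2,8,0,0],
)

```text
time: 17.48
tool_pos: [580.2, -373.7, 189.0]
tcp_rot: [-3.141, 0.001, -0.496]
contact_force: [-0.7, 0.4, 0.0]
grip_width: 91.7
finger_force: 0.0
```

```bash
python3 m3.py;python3 go.py 580 -374 34 -0.5
```

```text
[347. 435.  36.  54.] [167.  73. 149.] 0.83 [ 611. -479.] 0.89
[292. 277.  28.  14.] [235. 250. 255.] 0.82 [477.  64.] 0.37
[255. 349.  30.  44.] [131.  56. 114.] 0.8 [ 409. -256.] 0.83
[332. 393.  30.  54.] [196. 209. 217.] 0.78 [ 580. -372.] 0.8
t 17.6 p [ 580.3 -373.8  189.6] rpy [-3.142e+00  1.000e-03 -4.970e-01] d tool [ -0.2   0.3 155.6] F [-0.3 -0.1  0.5] q [-0.68  0.68  1.05 -0.    1.41  1.39] w 91.6
twist deg 0.15061401404776062
```

jog_arm(
  dp=[
    [0,0,0.015],
    [0,0,0.018],
    [0,0,0.018],
    [0,0,0.018],
    [0,0,0.018],
    [0,0,0.018],
    [0,0,0.018],
    [0,0,0.016],
    [0,0,0.01],
    [0,0,0.006],
  ],
  twist=[0,0,0,0,0,0,0,0,0,0],
)

```text
time: 18.82
tool_pos: [580.4, -373.9, 34.3]
tcp_rot: [3.142, 0.0, -0.499]
contact_force: [0.2, 0.1, 0.3]
grip_width: 91.8
finger_force: 0.0
```

jog_arm(
  dp=[
    [0,0,0],
    [0,0,0],
    [0,0,0],
    [0,0,0],
    [0,0,0],
    [0,0,0],
  ],
  twist=[0,0,0,0,0,0],
  jaw=0.05,
)

```text
time: 19.58
tool_pos: [580.7, -374.3, 35.6]
tcp_rot: [3.141, -0.001, -0.499]
contact_force: [-0.9, -0.4, 4.8]
grip_width: 63.1
finger_force: 30.0
```

jog_arm(
  dp=[
    [0,0,-0.004],
    [0,0,-0.008],
    [0,0,-0.015],
    [0,0,-0.02],
    [0,0,-0.02],
    [0,0,-0.02],
    [0,0,-0.02],
    [0,0,-0.019],
    [0,0,0],
  ],
  twist=[0,0,0,0,0,0,0,0,0],
)

```text
time: 20.7
tool_pos: [581.3, -374.6, 163.7]
tcp_rot: [3.141, -0.005, -0.499]
contact_force: [0.6, 0.5, -0.6]
grip_width: 63.2
finger_force: 29.9
```

jog_arm(
  dp=[
    [0,0,0],
    [0,0,0],
    [0,0,0],
    [0,0,0],
    [0,0,0],
  ],
  twist=[-8.2,-8.2,-8,0,0],
)

```text
time: 21.32
tool_pos: [580.2, -373.8, 160.5]
tcp_rot: [-3.141, 0.001, -0.076]
contact_force: [0.2, -0.2, -0.9]
grip_width: 63.2
finger_force: 29.9
```

jog_arm(
  dp=[
    [0,-0.029,0],
    [0,-0.029,0],
    [0,-0.029,0],
    [0,-0.029,0],
    [0,-0.029,0],
    [0,-0.029,0],
    [0,-0.029,0],
    [0,-0.029,0],
    [0,0,0],
  ],
  twist=[0,0,0,0,0,0,0,0,0],
)

```text
time: 22.45
tool_pos: [597.5, -140.6, 161.0]
tcp_rot: [-3.141, 0.0, -0.072]
contact_force: [0.2, 0.5, -0.6]
grip_width: 63.4
finger_force: 29.9
```

```bash
python3 go.py 613 87.5 165 -.072
```

```text
t 22.4 p [ 597.5 -140.6  161. ] rpy [-3.141  0.    -0.072] d tool [  -1.  -228.6   -4. ] F [ 0.2  0.5 -0.6] q [-0.36  0.56  1.36  0.    1.22  1.29] w 63.4
twist deg -0.020001374928957757
```

jog_arm(
  dp=[
    [0,-0.0285,0],
    [0,-0.0285,0],
    [0,-0.0285,0],
    [0,-0.0285,0],
    [0,-0.0285,0],
    [0,-0.0285,0],
    [0,-0.0285,0],
    [0,-0.0285,0],
    [0,0,0],
    [0,0,0],
  ],
  twist=[0,0,0,0,0,0,0,0,0,0],
)

```text
time: 23.7
tool_pos: [614.2, 83.7, 160.8]
tcp_rot: [3.141, -0.0, -0.074]
contact_force: [-0.6, -0.1, -1.2]
grip_width: 63.0
finger_force: 29.9
```

```bash
python3 m3.py; python3 go.py 613 87.5 165 -.072; python3 - <<'E'
import cv2; im=cv2.imread('pics/now.png'); cv2.imwrite('pics/crop6.png',cv2.resize(im[200:340,240:390],None,fx=4,fy=4,interpolation=cv2.INTER_CUBIC))
E
```

```text
[343. 234.  24.  24.] [145. 156. 164.] 0.82 [622. 265.] 0.49
[256. 351.  31.  44.] [170.  73. 151.] 0.75 [ 411. -256.] 0.85
[292. 276.  22.  13.] [232. 247. 255.] 0.62 [476.  36.] 0.33
[346. 435.  37.  55.] [167.  73. 151.] 0.59 [ 611. -479.] 0.9
t 23.8 p [614.2  83.5 160.9] rpy [ 3.141 -0.    -0.075] d tool [-1.5 -3.9 -4.1] F [ 0.3 -0.4 -1.6] q [ 0.01  0.57  1.34 -0.    1.23  1.66] w 62.8
twist deg -0.1696111453967874
```

View pics/crop6.png

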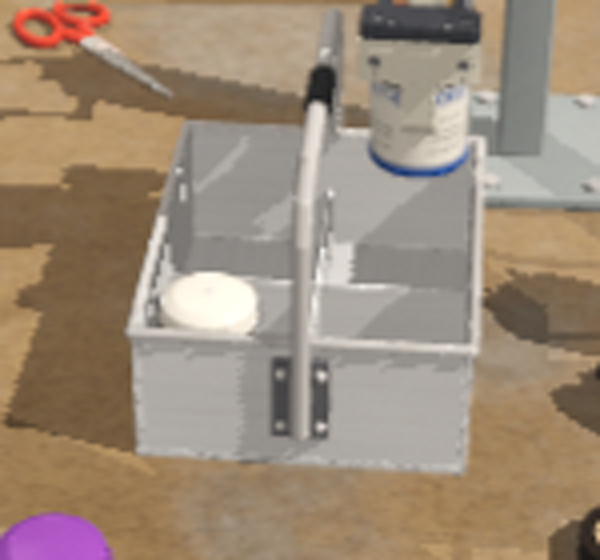

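Filter 1 sits in its cell at crop (210,303). The second can hangs over the far-right cell (rim bottom at crop (420,172)), so I lower it.

jog_arm(
  dp=[
    [-0.001,-0.003,0],
    [0,0,0.01],
    [0,0,0.012],
    [0,0,0.012],
    [0,0,0.012],
    [0,0,0.012],
    [0,0,0.012],
    [0,0,0.012],
    [0,0,0.01],
    [0,0,0.006],
  ],
  twist=[0,0,0,0,0,0,0,0,0,0],
)

```text
time: 25.05
tool_pos: [613.1, 87.9, 62.1]
tcp_rot: [3.141, 0.001, -0.073]
contact_force: [0.0, -0.6, -1.2]
grip_width: 63.1
finger_force: 29.9
```

jog_arm(
  dp=[
    [0,0,0.005],
    [0,0,0.004],
    [0,0,0.003],
    [0,0,0.002],
    [0,0,0],
  ],
  twist=[0,0,0,0,0],
)

```text
time: 25.68
tool_pos: [613.3, 87.9, 48.8]
tcp_rot: [3.141, 0.0, -0.073]
contact_force: [0.3, 0.1, -1.4]
grip_width: 62.9
finger_force: 29.9
```

Clear of the rib. On down to contact.

jog_arm(
  dp=[
    [0,0,0.003],
    [0,0,0.002],
    [0,0,0.001],
    [0,0,0.001],
    [0,0,0],
    [0,0,0],
  ],
  twist=[0,0,0,0,0,0],
)

```text
time: 26.42
tool_pos: [613.4, 87.9, 42.0]
tcp_rot: [3.142, -0.0, -0.073]
contact_force: [0.2, 0.1, -1.5]
grip_width: 63.1
finger_force: 29.9
```

jog_arm(
  dp=[
    [0,0,0.0005],
    [0,0,0.0005],
    [0,0,0],
    [0,0,0],
  ],
  twist=[0,0,0,0],
)

```text
time: 26.92
tool_pos: [613.3, 87.9, 40.8]
tcp_rot: [3.141, 0.0, -0.073]
contact_force: [-0.2, 0.2, -0.8]
grip_width: 62.8
finger_force: 29.9
```

jog_arm(
  dp=[
    [0,0,0.0005],
    [0,0,0.0005],
    [0,0,0],
    [0,0,0],
  ],
  twist=[0,0,0,0],
)

```text
time: 27.42
tool_pos: [613.3, 87.9, 39.9]
tcp_rot: [3.142, 0.0, -0.073]
contact_force: [-0.3, 0.1, -1.5]
grip_width: 63.0
finger_force: 29.9
```

jog_arm(
  dp=[
    [0,0,0.0005],
    [0,0,0],
    [0,0,0],
  ],
  twist=[0,0,0],
)

```text
time: 27.8
tool_pos: [613.3, 87.9, 39.6]
tcp_rot: [3.141, -0.0, -0.073]
contact_force: [-0.8, -0.7, 1.5]
grip_width: 63.4
finger_force: 30.0
```

jog_arm(
  dp=[
    [0,0,0],
    [0,0,0],
    [0,0,0],
    [0,0,0],
    [0,0,-0.005],
    [0,0,-0.01],
    [0,0,-0.012],
    [0,0,-0.015],
    [0,0,-0.02],
  ],
  twist=[0,0,0,0,0,0,0,0,0],
  jaw=0.074,
)

```text
time: 28.92
tool_pos: [613.3, 87.9, 102.6]
tcp_rot: [3.142, -0.0, -0.073]
contact_force: [0.0, -0.0, 0.1]
grip_width: 73.8
finger_force: 0.0
```

jog_arm(
  dp=[
    [0,0,-0.025],
    [0,0,-0.03],
    [0,0,-0.03],
    [0,0,-0.03],
    [0,0,-0.03],
    [0,0,-0.02],
    [0,0,0],
  ],
  twist=[0,0,0,0,0,0,0],
)

```text
time: 29.8
tool_pos: [613.9, 88.0, 269.0]
tcp_rot: [-3.141, -0.005, -0.073]
contact_force: [-0.1, 0.2, -0.9]
grip_width: 74.3
finger_force: 0.0
```

```bash
cat > m4.py <<'E'
from fit import *
im=bot.capture('side'); cv2.imwrite('pics/now.png',im)
for d in bot.masks_of('side','crate'):
    p,s=fit('side',CRATE,d['pixels'],[551,38,-7]); print('crate',np.round(p,1),round(s,3),np.round(d['bbox']))
for d in bot.masks_of('side','filter_a'): print('filt',np.round(d['bbox']),np.median(im[d['pixels']],0))
cv2.imwrite('pics/crop7.png',cv2.resize(im[180:330,240:390],None,fx=4,fy=4,interpolation=cv2.INTER_CUBIC))
E
python3 m4.py; python3 go.py 549 34 250
```

```text
crate [550.4  37.4  -7.4] 0.834 [315. 259.  90. 115.]
filt [348. 436.  34.  50.] [167.  72. 149.]
filt [291. 276.  23.  15.] [229. 245. 253.]
filt [341. 260.  20.  25.] [153. 165. 172.]
filt [255. 351.  34.  43.] [168.5  72.  149. ]
t 29.9 p [612.8  87.9 265.5] rpy [ 3.141e+00  2.000e-03 -7.300e-02] d tool [-59.6  58.4  15.5] F [-0.2  0.3  0.1] q [ 0.02  0.5   1.17 -0.    1.47  1.66] w 73.7
```

View pics/crop7.png

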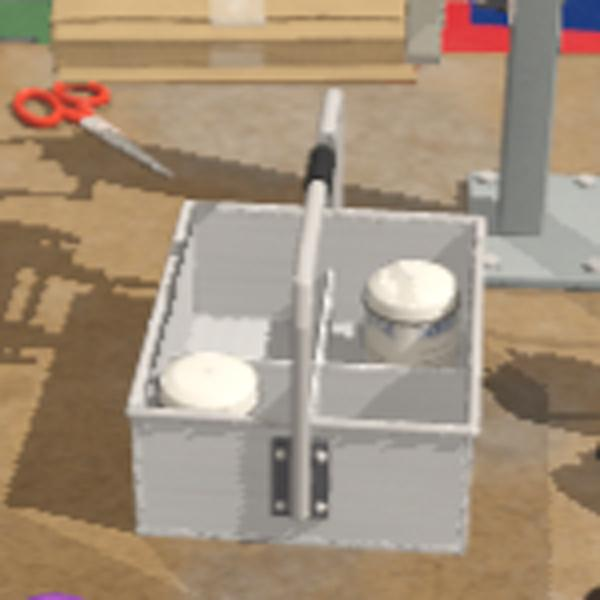

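Both filters stand in their own cells, at crop (208,382) and (412,295). The sleeve is at crop (320,165). I turn the tool 90° and compute the sleeve position.

jog_arm(
  dp=[
    [0,0,0],
    [0,0,0],
    [0,0,0],
    [0,0,0],
    [0,0,0],
    [0,0,0],
    [0,0,0],
    [0,0,0],
    [0,0,0],
    [0,0,0],
  ],
  twist=[-10,-10,-10,-10,-10,-10,-10,-10,-10,0],
  jaw=0.0918,
)

```text
time: 31.2
tool_pos: [612.9, 87.9, 265.2]
tcp_rot: [-3.139, 0.0, 1.496]
contact_force: [-0.1, 0.0, 0.6]
grip_width: 91.7
finger_force: 0.0
```

```bash
python3 - <<'E'
from h import *
print('sleeve',onz('side',320,221.25,200))
for q in [(253,197),(345,197)]: print(onz('side',*q,0))
# clearances of fingers? filter tops
im=bot.capture('side'); g=im[205:240,300:340].max(2); ys,xs=np.where(g<70); print(xs.mean()+300,ys.mean()+205,xs.min()+300,xs.max()+300,ys.min()+205,ys.max()+205)
E
python3 go.py 549 34 250 1.498
```

```text
sleeve [551.79237428  42.83653434 200.        ]
[305.56416148 565.63941529   0.        ]
[638.068391   579.02303763   0.        ]
319.65909090909093 221.1590909090909 316 322 217 226
t 31.2 p [613.   87.9 265.4] rpy [-3.14   0.     1.494] d tool [-58.6 -59.7  15.4] F [0.  0.1 0. ] q [ 0.02  0.5   1.17 -0.    1.47  0.1 ] w 92.0
twist deg -0.23687312567714974
```

jog_arm(
  dp=[
    [-0.02,-0.02,0],
    [-0.02,-0.02,0],
    [-0.0185,-0.0197,0],
    [0,0,0],
    [0,0,0.015],
    [0,0,0.015],
    [0,0,0.015],
    [0,0,0.015],
    [0,0,0.013],
    [0,0,0],
  ],
  twist=[0,0,0,0,0,0,0,0,0,0],
)

```text
time: 32.5
tool_pos: [548.9, 34.0, 192.1]
tcp_rot: [-3.139, 0.0, 1.497]
contact_force: [-0.5, 0.4, 0.2]
grip_width: 91.9
finger_force: 0.0
```

```bash
python3 m4.py; python3 go.py 549 34 181 1.498; python3 - <<'E'
import cv2; im=cv2.imread('pics/now.png'); cv2.imwrite('pics/crop8.png',cv2.resize(im[130:330,240:390],None,fx=4,fy=3,interpolation=cv2.INTER_CUBIC))
E
```

```text
crate [550.8  39.   -7. ] 0.831 [315. 260.  86. 113.]
filt [342. 258.  23.  29.] [159.5 170.  177. ]
filt [348. 437.  38.  52.] [168.  73. 151.]
filt [290. 275.  23.  16.] [234. 249. 255.]
filt [255. 351.  34.  48.] [169.5  74.  151. ]
t 32.6 p [549.9  33.9 194. ] rpy [3.14  0.    1.497] d tool [ 0.1 -0.9 13. ] F [ 0.3  0.3 -0. ] q [-0.08  0.42  1.5  -0.    1.22 -0.  ] w 91.5
twist deg -0.030800501231162753
```

View pics/crop8.png

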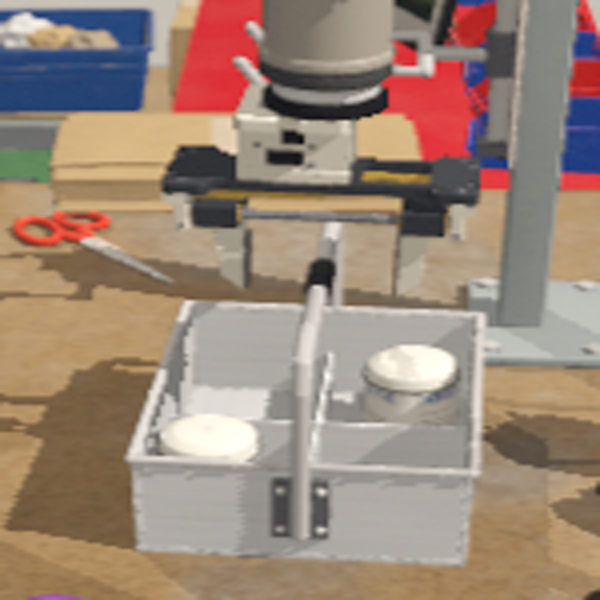

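The fingers straddle the bar (tips at crop (240,285) and (400,290)) with the sleeve at (320,272) between them. I lower and grip.

jog_arm(
  dp=[
    [0.002,-0.001,0.006],
    [0,0,0.006],
    [0,0,0],
    [0,0,0],
  ],
  twist=[0,0,0,0],
)

```text
time: 33.15
tool_pos: [548.7, 36.0, 181.4]
tcp_rot: [3.142, 0.0, 1.498]
contact_force: [-0.8, -0.3, 0.3]
grip_width: 91.8
finger_force: 0.0
```

jog_arm(
  dp=[
    [0,0,0],
    [0,0,0],
    [0,0,0],
    [0,0,0],
    [0,0,0],
    [0,0,0],
    [0,0,0],
    [0,0,0],
  ],
  twist=[0,0,0,0,0,0,0,0],
  jaw=0.005,
)

```text
time: 34.15
tool_pos: [548.4, 36.0, 181.3]
tcp_rot: [-3.141, 0.0, 1.498]
contact_force: [-1.0, 0.2, -1.6]
grip_width: 17.7
finger_force: 30.1
```

jog_arm(
  dp=[
    [0,0,-0.002],
    [0,0,-0.003],
    [0,0,-0.005],
    [0,0,-0.008],
    [0,0,-0.01],
    [0,0,-0.01],
    [0,0,-0.008],
    [0,0,-0.004],
    [0,0,0],
    [0,0,0],
  ],
  twist=[0,0,0,0,0,0,0,0,0,0],
)

```text
time: 35.4
tool_pos: [548.4, 36.0, 231.0]
tcp_rot: [-3.141, 0.0, 1.498]
contact_force: [0.4, 0.9, -6.3]
grip_width: 17.1
finger_force: 30.0
```

```bash
python3 m4.py; python3 go.py 440 36 331 1.544
```

```text
crate [545.7 103.1 -11.2] 0.749 [316. 247.  91. 112.]
filt [342. 244.  22.  30.] [153. 164. 171.]
filt [289. 260.  30.  15.] [232. 247. 255.]
filt [347. 437.  37.  52.] [170.  73. 151.]
filt [256. 351.  32.  48.] [171.  74. 151.]
filt [395. 335.  21.  24.] [42. 51. 61.]
t 35.5 p [548.5  36.  231. ] rpy [-3.141  0.     1.498] d tool [  -8.  -108.2 -100. ] F [-0.4 -0.3 -6.2] q [-0.07  0.38  1.45 -0.    1.31 -0.  ] w 17.1
twist deg -2.6624806671349797
```

Held: 6.2 N is the crate plus two filters. I lift and move to the front, clear of the hook.

jog_arm(
  dp=[
    [0,0,-0.008],
    [0,0,-0.015],
    [0,0,-0.017],
    [0,0,-0.017],
    [0,0,-0.017],
    [0,0,-0.015],
    [0,0,-0.008],
    [0,0,-0.003],
    [0,0,0],
  ],
  twist=[0,0,0,0,0,0,0,0,0],
)

```text
time: 36.67
tool_pos: [548.5, 36.0, 331.1]
tcp_rot: [-3.141, 0.0, 1.497]
contact_force: [-0.3, 0.6, -5.7]
grip_width: 17.4
finger_force: 30.0
```

jog_arm(
  dp=[
    [0,-0.005,0],
    [0,-0.01,0],
    [0,-0.015,0],
    [0,-0.017,0],
    [0,-0.017,0],
    [0,-0.016,0],
    [0,-0.014,0],
    [0,-0.009,0],
    [0,-0.005,0],
    [0,0,0],
  ],
  twist=[0,0,0,0,0,0,0,0,-1.3,-1.3],
)

```text
time: 37.92
tool_pos: [440.9, 43.9, 331.5]
tcp_rot: [3.141, 0.0, 1.545]
contact_force: [0.7, -0.1, -6.2]
grip_width: 17.4
finger_force: 30.0
```

```bash
python3 go.py 440 297 331 1.544
```

```text
t 37.9 p [440.9  43.9 331.5] rpy [3.141 0.    1.545] d tool [253.   -7.5   0.5] F [ 0.7 -0.1 -6.2] q [-0.07  0.12  1.53 -0.    1.49 -0.05] w 17.4
twist deg 0.02987449873626192
```

jog_arm(
  dp=[
    [0.008,0,0],
    [0.018,-0.001,0],
    [0.026,-0.001,0],
    [0.03,-0.001,0],
    [0.03,-0.001,0],
    [0.03,-0.001,0],
    [0.03,-0.001,0],
    [0.03,-0.001,0],
    [0.023,0,0],
    [0.015,0,0],
  ],
  twist=[0,0,0,0,0,0,0,0,0,0],
)

```text
time: 39.17
tool_pos: [440.6, 285.6, 330.9]
tcp_rot: [-3.141, 0.0, 1.544]
contact_force: [0.3, 0.2, -5.1]
grip_width: 16.7
finger_force: 30.0
```

jog_arm(
  dp=[
    [0.008,0,0],
    [0.003,0,0],
    [0,0,0],
    [0,0,0],
    [0,0,0],
  ],
  twist=[0,0,0,0,0],
)

```text
time: 39.8
tool_pos: [441.0, 294.6, 331.5]
tcp_rot: [3.141, 0.0, 1.542]
contact_force: [-0.7, -0.1, -6.2]
grip_width: 17.2
finger_force: 30.0
```

```bash
python3 go.py 524 295 331 1.544; python3 - <<'E'
from h import *
im=bot.capture('side'); cv2.imwrite('pics/crop9.png',cv2.resize(im[80:250,240:400],None,fx=4.5,fy=3.5,interpolation=cv2.INTER_CUBIC))
for l in ['saddle','crate_bar','filter_a']:
  for d in bot.find_in('side',l): print(l,np.round(d['bbox']),d['confidence'])
E
```

```text
t 39.8 p [441.  294.6 331.5] rpy [3.141 0.    1.542] d tool [ 2.8 82.9  0.5] F [-0.7 -0.1 -6.2] q [ 0.44  0.29  1.31 -0.    1.54  0.47] w 17.2
twist deg -0.10239452467690231
saddle [333. 150.  64.  24.] 0.64
crate_bar [283. 167.  81. 101.] 0.92
filter_a [257. 350.  30.  46.] 0.88
filter_a [305. 168.  18.  19.] 0.72
filter_a [347. 437.  34.  53.] 0.72
filter_a [260. 176.  20.   3.] 0.56
```

View pics/crop9.png

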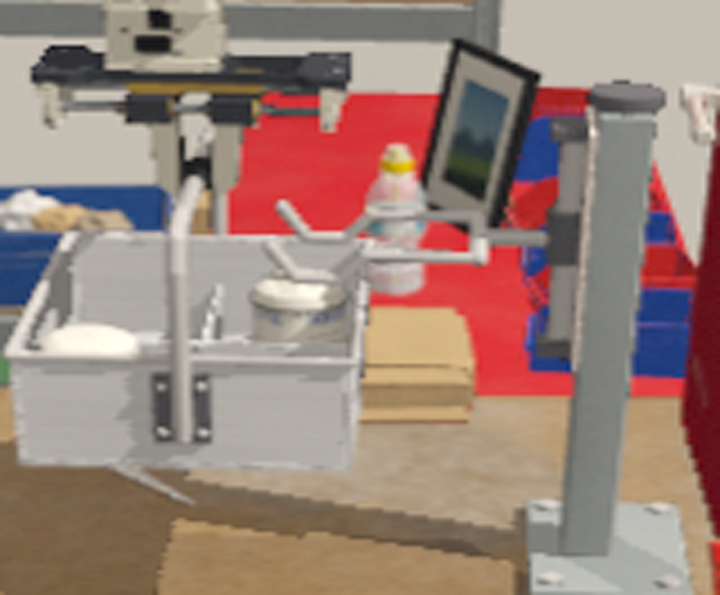

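The crate hangs level in the gripper with both filters inside. The sleeve is at crop (197,165), and the fork tips are to its right at crop (270,243) and (283,205). I check the bias at this spot.

```bash
python3 - <<'E'
from h import *
im=bot.capture('side')
print(onz('side',283.8,127.1,350.5), onz('side',240+188/4.5,80+197/3.5,350.5))
g=im[115:140,275:295].max(2); print(g[:,5:14])
E
```

```text
[443.43274058 315.99139379 350.5       ] [443.47244118 241.34678855 350.5       ]
[[170 198 197 197 198 197 174 124  98]
 [171 197 197 197 198 185 193 176 145]
 [172 197 197 197 197 181 195 186 160]
 [147 186 197 197 183 195 210 187 160]
 [ 63 166 197 197 161 192 203 172 159]
 [ 40 166 198 198 174 183 164 143 159]
 [ 34 166 198 198 179 156 117 137 159]
 [ 35 165 197 185 167 154 112 136 160]
 [ 40 167 198 171 152 150 107 134 160]
 [ 45 167 180 146 126 121  91 136 159]
 [ 46 135 118  35  38  49  52 135 159]
 [ 51  30  32  33  34  34  38 134 159]
 [ 53  32  32  36  35  33  39 134 160]
 [ 55  34  33  44  48  39  37 134 160]
 [ 54  40  42  50  61  52  41 134 159]
 [ 56  72 146 157 110  56  46 134 160]
 [ 67 134 192 207 168  86  45 135 159]
 [ 92 167 205 217 192 114  42 134 159]
 [127 183 209 218 187 105  41 123 156]
 [156 194 213 217 171 156 129 114 151]
 [171 202 216 218 195 201 161 114 151]
 [182 208 218 205 204 212 160 114 157]
 [192 212 218 204 205 212 163 120 163]
 [212 219 217 207 205 207 162 124 164]
 [224 226 208 182 177 181 143 124 163]]
```

```bash
python3 - <<'E'
from fit import *
from scipy.optimize import least_squares
a=lambda u,v:(240+u/4.5,80+v/3.5)
hook=[((-198,-45,279),(306,159.7)),((-172,-45,279),(315.7,159.7)),((-214,-45,305),(300,150.3)),((-90,-45,300),(346.7,152.3)),
((-198,45,279),(307.3,147.3)),((-172,45,279),(317.3,147.3)),((-214,45,305),(302.7,139)),((-214,-45,305),a(270,243)),((-214,45,305),a(283,205)),((-198,-45,279),a(291,276)),((-198,45,279),a(305,238))]
P=[o[0] for o in hook];U=np.array([o[1] for o in hook])
for z in (0,3):
  for w in(-.0268,0,.0268):
    f=lambda p:(np.array([proj('side',q) for q in tf(p[0],p[1],w,P,z)])-U).ravel()
    r=least_squares(f,[709,296]); print(z,w,r.x,r.cost,tf(*r.x,w,[(-185,0,290)]))
f=lambda p:(np.array([proj('side',q) for q in tf(p[0],p[1],p[2],P,0)])-U).ravel()
r=least_squares(f,[709,296,0],x_scale=[1,1,.01]); print(r.x,r.cost,tf(*r.x,[(-185,0,290)]),np.round(f(r.x).reshape(-1,2),1).tolist())
# crate held: fit position by silhouette corner points, z known
cr=[((-104,-124,96),a(8,357)),((104,-124,96),a(357,360)),((-104,-124,0),a(18,465)),((104,-124,0),a(355,468)),((104,124,96),a(368,237)),((-104,124,96),a(66,237))]
P2=[o[0] for o in cr];U2=np.array([o[1] for o in cr])
f2=lambda p:(np.array([proj('side',q) for q in tf(p[0],p[1],p[2],P2,150.5)])-U2).ravel()
r=least_squares(f2,[441,295,-.027],x_scale=[1,1,.01]); print(r.x,np.round(f2(r.x).reshape(-1,2),1).tolist())
E
```

```text
0 -0.0268 [707.97953427 296.63211132] 4.886558483700747 [[523.04596749 301.58951784 290.        ]]
0 0 [707.89313203 301.71730004] 5.597813887103332 [[522.89313203 301.71730004 290.        ]]
0 0.0268 [707.67172818 306.80731225] 8.414905699319636 [[522.7381614  301.84990573 290.        ]]
3 -0.0268 [708.19478173 289.11271143] 4.425129143000047 [[523.26121495 294.07011795 290.        ]]
3 0 [708.1082593  294.19800898] 5.191597364410498 [[523.1082593  294.19800898 290.        ]]
3 0.0268 [707.88674031 299.28813743] 8.078080425004211 [[522.95317353 294.33073091 290.        ]]
[ 7.07974614e+02  2.97466897e+02 -2.23979358e-02] 4.857878179636415 [[523.02101641 301.61016866 290.        ]] [[0.2, -0.6], [-0.3, -0.4], [0.4, -0.1], [-1.9, 0.8], [0.6, 0.0], [-0.6, 0.3], [-0.2, -0.2], [0.4, 0.8], [-0.4, 0.2], [1.5, 0.2], [0.2, -0.7]]
[ 4.44586079e+02  2.95502205e+02 -1.12089735e-02] [[0.5, -0.8], [-0.2, 0.1], [0.5, -0.4], [-0.2, 0.5], [-0.6, 1.2], [-0.1, -0.3]]
```

jog_arm(
  dp=[
    [0,0.004,0],
    [0,0.008,0],
    [0.001,0.01,0],
    [0.001,0.012,0],
    [0.001,0.012,0],
    [0.001,0.012,0],
    [0,0.01,0],
    [0,0.007,0],
    [0,0.004,0],
    [0,0,0],
  ],
  twist=[0,0,0,0,0,0,0,0,0,0],
)

```text
time: 41.3
tool_pos: [520.1, 296.8, 331.3]
tcp_rot: [-3.141, 0.0, 1.543]
contact_force: [-0.9, -0.0, -5.9]
grip_width: 17.2
finger_force: 30.0
```

jog_arm(
  dp=[
    [0,0,0.004],
    [0,0,0.008],
    [0,0,0.008],
    [0,0,0.008],
    [0,0,0.006],
    [0,0,0.004],
    [0,0,0],
    [0,0,0],
  ],
  twist=[0,0,0,0,0,0,0,0],
)

```text
time: 42.3
tool_pos: [520.1, 296.9, 293.7]
tcp_rot: [3.141, -0.0, 1.543]
contact_force: [0.0, 0.3, -5.7]
grip_width: 16.9
finger_force: 30.0
```

```bash
python3 go.py 520 297 271 1.544; python3 - <<'E'
from h import *
im=bot.capture('side')
for l in ['saddle','crate_bar','filter_a']:
  for d in bot.find_in('side',l): print(l,np.round(d['bbox'],1),d['confidence'])
E
```

```text
t 42.3 p [520.1 296.9 293.7] rpy [ 3.141 -0.     1.543] d tool [ 0.1 -0.1 22.7] F [ 0.   0.3 -5.7] q [ 0.39  0.44  1.18 -0.    1.51  0.42] w 16.9
twist deg -0.061689460152685234
saddle [332.1 150.6  69.7  23.6] 0.91
saddle [395.4 335.9  21.9  20.7] 0.16
crate_bar [311.  177.   77.   95.8] 0.8
filter_a [254.7 350.2  28.4  49.1] 0.95
filter_a [332.4 179.   18.7  24.8] 0.71
filter_a [288.  189.4  18.4   9. ] 0.68
filter_a [347.8 436.6  33.8  55. ] 0.62
```

jog_arm(
  dp=[
    [0,0,0.003],
    [0,0,0.004],
    [0,0,0.004],
    [0,0,0.004],
    [0,0,0.003],
    [0,0,0.002],
    [0,0,0],
  ],
  twist=[0,0,0,0,0,0,0],
)

```text
time: 43.38
tool_pos: [520.0, 296.8, 273.2]
tcp_rot: [-3.141, 0.0, 1.543]
contact_force: [0.8, 1.3, -5.8]
grip_width: 17.1
finger_force: 30.0
```

jog_arm(
  dp=[
    [0,0,0.002],
    [0,0,0.002],
    [0,0,0.002],
    [0,0,0.002],
    [0,0,0.002],
    [0,0,0],
  ],
  twist=[0,0,0,0,0,0],
)

```text
time: 44.12
tool_pos: [520.1, 296.9, 263.3]
tcp_rot: [3.141, -0.0, 1.543]
contact_force: [0.3, 1.2, -5.1]
grip_width: 17.0
finger_force: 30.0
```

jog_arm(
  dp=[
    [0,0,0.002],
    [0,0,0.002],
    [0,0,0.002],
    [0,0,0.002],
    [0,0,0.002],
    [0,0,0],
  ],
  twist=[0,0,0,0,0,0],
)

```text
time: 44.88
tool_pos: [520.1, 296.8, 253.3]
tcp_rot: [3.141, -0.0, 1.543]
contact_force: [0.6, 0.9, -2.5]
grip_width: 16.7
finger_force: 30.0
```

```bash
cat > lk.py <<'E'
from h import *
im=bot.capture('side'); o=bot.get_obs(); print(o['contact_force'],o['moment'],o['tool_pos'])
for l in ['saddle','crate_bar']:
  for d in bot.find_in('side',l): print(l,np.round(d['bbox'],1),round(d['confidence'],2))
E
python3 lk.py
```

```text
[ 0.43229459  0.80751558 -1.7818266 ] [ 0.04987396 -0.21443895 -0.016787  ] [520.09684229 296.82979734 253.43300135]
saddle [336.1 156.2  70.6  28. ] 0.85
crate_bar [309.1 190.8  76.9  97.2] 0.8
```

The spring is taking the load. I keep lowering slowly.

jog_arm(
  dp=[
    [0,0,0.0015],
    [0,0,0.0015],
    [0,0,0.0015],
    [0,0,0.0015],
    [0,0,0.001],
    [0,0,0],
    [0,0,0],
    [0,0,0],
  ],
  twist=[0,0,0,0,0,0,0,0],
)

```text
time: 46.02
tool_pos: [520.1, 296.8, 246.4]
tcp_rot: [3.141, -0.0, 1.543]
contact_force: [1.2, 1.0, -0.5]
grip_width: 17.0
finger_force: 30.0
```

```bash
python3 lk.py
```

```text
[ 2.07174193  1.93586755 -0.63450396] [ 0.10975053 -0.35105439 -0.01880971] [520.06442337 296.8233035  246.44238634]
saddle [333.7 157.4  68.2  22.4] 0.72
saddle [394.5 336.7  25.2  22.4] 0.16
crate_bar [310.1 191.   75.9  96.4] 0.72
```

jog_arm(
  dp=[
    [0,0.001,0.0005],
    [0,0.001,0.0005],
    [0.001,0.001,0],
    [0.001,0.001,0],
    [0,0,0],
    [0,0,0],
  ],
  twist=[0,0,0,0,0,0],
)

```text
time: 46.92
tool_pos: [524.4, 298.6, 245.4]
tcp_rot: [3.141, 0.0, 1.543]
contact_force: [-1.1, -1.5, 0.3]
grip_width: 17.1
finger_force: 30.0
```

```bash
python3 lk.py
```

```text
[-0.36228473 -2.67601583 -0.15072455] [-0.27121185  0.0083661  -0.05091546] [524.38927668 298.60377802 245.48439336]
saddle [333.  160.3  68.8  25.4] 0.71
crate_bar [311.9 194.8  75.7  89.5] 0.57
```

jog_arm(
  dp=[
    [-0.0005,0,0],
    [-0.0005,-0.0005,0],
    [0,0,0],
    [0,0,0],
    [0,0,0],
  ],
  twist=[0,0,0,0,0],
)

```text
time: 47.7
tool_pos: [523.7, 297.9, 245.5]
tcp_rot: [3.141, -0.0, 1.543]
contact_force: [1.9, 2.9, 0.1]
grip_width: 16.9
finger_force: 30.0
```

```bash
python3 lk.py
```

```text
[1.86907808 2.26176195 0.34757048] [ 0.41432243 -0.51881817  0.05460979] [523.64672755 297.82912695 245.44006904]
saddle [333.9 159.4  68.3  23.8] 0.67
crate_bar [310.1 192.1  80.6  96.8] 0.73
```

jog_arm(
  dp=[
    [0.0004,0.0004,0],
    [0,0,0],
    [0,0,0],
  ],
  twist=[0,0,0],
)

```text
time: 48.22
tool_pos: [523.7, 297.9, 245.2]
tcp_rot: [-3.141, 0.001, 1.543]
contact_force: [0.5, -0.6, -0.5]
grip_width: 17.0
finger_force: 30.0
```

```bash
python3 lk.py
```

```text
[-0.49330865  0.49839142  0.09036737] [ 0.01204299 -0.08627211  0.07581896] [523.66485068 297.85103724 245.17789415]
saddle [332.9 157.8  66.5  24. ] 0.83
crate_bar [312.8 193.4  76.3  96.6] 0.9
```

Forces are relaxed to about zero. I open the fingers.

jog_arm(
  dp=[
    [0,0,0],
    [0,0,0],
    [0,0,0],
    [0,0,0],
    [0,0,0],
    [0,0,0],
    [0,0,0],
    [0,0,0],
  ],
  twist=[0,0,0,0,0,0,0,0],
  jaw=0.06,
)

```text
time: 49.38
tool_pos: [523.9, 298.1, 245.4]
tcp_rot: [3.142, 0.0, 1.543]
contact_force: [-0.2, 0.6, -0.1]
grip_width: 59.9
finger_force: 0.0
```

```bash
python3 lk.py
```

```text
[-0.53791258 -0.23087831  0.69862094] [ 0.01107452 -0.10351465  0.05333994] [523.93260428 298.08752269 245.36126434]
saddle [333.9 160.1  67.2  25.1] 0.72
crate_bar [309.8 192.6  73.4  97.2] 0.67
```

Released without a jump. I raise the gripper straight up and let things settle.

jog_arm(
  dp=[
    [0,0,-0.003],
    [0,0,-0.006],
    [0,0,-0.01],
    [0,0,-0.015],
    [0,0,-0.02],
    [0,0,-0.025],
    [0,0,-0.025],
    [0,0,-0.025],
    [0,0,-0.02],
    [0,0,0],
  ],
  twist=[0,0,0,0,0,0,0,0,0,0],
)

```text
time: 50.78
tool_pos: [524.3, 298.3, 396.8]
tcp_rot: [3.137, -0.002, 1.543]
contact_force: [-0.0, -0.3, 0.2]
grip_width: 59.9
finger_force: 0.0
```

jog_arm(
  dp=[
    [0,0,0],
    [0,0,0],
    [0,0,0],
    [0,0,0],
    [0,0,0],
    [0,0,0],
    [0,0,0],
    [0,0,0],
    [0,0,0],
    [0,0,0],
  ],
  twist=[0,0,0,0,0,0,0,0,0,0],
)

```text
time: 52.02
tool_pos: [523.9, 298.1, 394.4]
tcp_rot: [3.142, 0.0, 1.543]
contact_force: [-0.8, 0.1, 0.1]
grip_width: 59.8
finger_force: 0.0
```

```bash
cat > lk2.py <<'E'
from fit import *
a=bot.capture('side'); 
for l in ['saddle','crate_bar','filter_a','tape_black','label_roll_b']:
  for d in bot.find_in('side',l): print(l,np.round(d['bbox'],1),round(d['confidence'],2))
M=[d['pixels'] for d in bot.masks_of('side','crate')][0]
for z in (59,62,65): print(z,fit('side',CRATE,M,[524,300,-3],z=z))
b=bot.capture('side'); print('motion',(cv2.absdiff(a,b)[100:250,250:420].max(2)>25).sum())
# sleeve pixels
g=b[120:175,290:340].max(2); ys,xs=np.where(g<60); print('dark',len(xs),xs.mean()+290,ys.mean()+120,ys.min()+120,ys.max()+120)
E
python3 lk2.py
```

```text
saddle [333.4 158.2  68.4  27. ] 0.64
saddle [312.8 192.9  72.5  95.6] 0.39
crate_bar [312.1 192.6  77.9  95. ] 0.76
filter_a [348.  438.   37.7  49. ] 0.97
filter_a [334.3 195.1  19.2  23.1] 0.94
filter_a [254.5 352.1  29.3  50.5] 0.63
filter_a [287.8 203.2  20.5   8.1] 0.61
tape_black [395.1 336.9  23.9  18.5] 0.96
tape_black [333.6 158.7  70.9  19.5] 0.7
label_roll_b [396.1 361.8  26.8  32.3] 0.87
59 (array([524.66487087, 306.22302608,  -1.09522848]), np.float64(0.8348785638809204))
62 (array([524.64493715, 302.33812237,  -1.91261708]), np.float64(0.8407313227653503))
65 (array([524.77835324, 297.06627497,  -1.56444325]), np.float64(0.8457919359207153))
motion 0
dark 33 328.7878787878788 138.24242424242425 120 160
```

```bash
python3 -c "
from plant import bot
print(bot.close_job())"
```

```text
the job is handed in; nothing more can be done
None
```

I handed the job in at about 52 s: both white filters stand in their own crate cells, and by my last camera check the crate hangs at rest on both prongs, though no verdict came back. The top camera was blind, so every check came from the side camera; the tape and label roll had not moved.

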